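# Set the ratchet to tighten and clamp the filter holder

### The arm

A 7-joint arm with a two-finger parallel gripper is mounted at the origin on the work surface. World frame = base frame: x ahead of the robot, y to its left, z up, the work surface at z = 0. Lengths are in m, angles in rad, forces in N, time in s.
With the tool pointing down it reaches from about 0.425 to 0.825 m from the base axis. Payload 3.6 kg.
Tool frame: the origin (TCP) lies on the centre line of the jaws, within the pads' length; the fingertips stand 14 mm ahead of it and the grasp point (between the pads) lies 5 mm behind it; z points along the fingers, x is the direction in which the jaws open and shut, and the axes are right-handed (so a half turn about z gives the same grasp; the last joint's range is limited). The gripper opens to 93 mm and grips with 3 to 60 N. Pads are 15 mm wide; open, the fingers measure 128 mm over their backs; the gripper's body (75 mm by 188 mm) begins 65 mm behind the grasp point.
Start: joints at [-1.276, 0.615, -0.013, 1.423, 0.008, 1.103, -0.04], TCP at [0.205, 0.617, 0.233] pointing down, gripper open.
Joint ranges: [-3.12, 3.12], [-0.3, 2.06], [-1.34, 1.32], [0.26, 2.42], [-1.36, 4.5], [0.01, 1.98], [-2.84, 2.84]. Speed limits (rad/s): [2.79, 2.79, 3.14, 3.14, 3.14, 3.14, 3.14].

### API

Orientations are given as a unit quaternion [x, y, z, w].
In Python, from station import ctrl gives the robot as it stands.
- The arm moves only by the tool carry_out, never from a script. Its argument "motion" is a list of rows, each an object with "linear": the shift along the tool's x, y, z in m, a list of three; "spin": the turn about the tool's z in degrees. A call has 1 to 5 rows; each row shifts and turns the commanded pose from where the row before left it, along the tool's axes as they then stand; what a row does not reach is not made up. A row lasts 1/10 s, in which the tool goes at most 50 mm and 8.59 degrees, less where a joint would pass 70% of its speed; a pose out of reach is approached as far as the arm can. A call is refused whole if a number of a shift passes 0.05 or a number of a turn 8.59, either way. A call with a gripper value outside its range is refused whole. "gripper" is the closure in counts, from 0 (fully open) to 255 (shut), set as the call begins (left out, the last holds). The fingers move at their own pace and stop on an object; the grip force is fixed at half the most. Time passes only in rows, so rows that do not move let the fingers close. It gives the time, the measured TCP pose, the force and the opening at its end, in the units of the state.
- ctrl.sense(): the state, without advancing time (a new reading comes with each control period).
- ctrl.read_camera(name): name is "scene" or "top"; returns a dict with "image" (480x640x3 uint8, red, green, blue), "range_z" (480x640 float32, m along the optical axis (not along the pixel's ray), 0 where there is no reading), "fx", "fy", "cx", "cy" (pixels), "k1" (the pictures are not rectified: a ray, as slopes to the right and down, at radius r is drawn at 1 + k1 r^2 times it, then the intrinsics apply), "rvec" (rotation vector, rad) and "tvec" (3), from world to camera coordinates, as OpenCV has them. Camera axes: x right, y down, z forward; pixel columns grow to the right and rows downward; lengths in m; the calibration is good to about 2 mm. A picture is of the moment at which its call begins.
- ctrl.job_done(): hands the job in, once; it reports no verdict.
The state is a dict: "time": time; "joint_positions": joint angles; "joint_velocities": joint speeds; "joint_efforts": joint torques, N m; "tool_pos": TCP position; "eef_rot": TCP orientation; "force": force on the tool from outside, world axes, zero at the start; "wrist_torque": the same for the moment, N m; "grip_width": opening from 0.0 (shut) to 1.0 (fully open).
Only numpy, scipy, OpenCV 4.12 (cv2) and the standard library are available. Lean on these libraries where they do the work, as an engineer would, in place of code of your own. Each camera call takes 0.05 s, during which the arm holds its last target.

### The job

Tighten the clamp nut of the steel filter holder with its ratchet handle: first flip the red reversing lever on the handle to the tightening (clockwise) side, then work the handle back and forth until the nut is firm, about 13 N of push at the upright orange grip, and in no case more than 18 N. Let go, leave the lever on the tightening side, and leave the jars and the tube rack where they stand.

Things in the scene. Friction and masses are not known exactly. Their poses are not given: they have to be found in the camera images.
- holder: Round stainless filter holder, 136 mm across, fixed to the bench. Origin on the bench under its centre, on the vertical stud axis about which nut, ratchet wheel and handle turn; z up; -x is the middle direction of the handle's swing. Its top plate ends 62 mm above the bench; the handle's flat aluminium head disc (90 mm across, top at 104 mm) covers the stud.
- grip (a point): Middle of the upright round orange grip of the ratchet handle: 24 mm diameter, 105 to 160 mm above the bench (this point 135 mm), 140 mm from the stud axis, at the end of a flat arm 24 mm wide, top at 106 mm; black ring at its foot. Level push across the arm needed: 2 to 4 N to swing or click back, 7 N to turn the loose nut, then about 18 N more per rad once it bears on its washer.
- handle (a joint): Swing of the ratchet handle about the stud in rad: 0 along the holder's -x axis, positive is clockwise seen from above (the tightening stroke), hard stops at -0.8 and 0.8. Stays where left. The wheel has 16 teeth (0.39 rad a click); the nut needs 1.4 to 2.6 rad in all to get firm, so more than one stroke. Feel the push while it moves slowly: friction carries part of it once stopped.
- lever_tab (a point): Middle of the upright tab of the red reversing lever: 12 mm diameter, top 138 mm above the bench (this point 126 mm). It stands over the head disc, 40 mm from the lever's pivot; the pivot is on the arm, 52 mm out from the stud axis towards the grip, and the lever points from it back to the stud. The flat of the lever ends 112 mm above the bench.
- lever (a joint): Angle of the red lever against the arm in rad: 0 in line, positive is clockwise seen from above; rests at 0.3 to 0.46 either side. Negative (at the start): counter-clockwise strokes loosen, clockwise ones only click. Positive: clockwise strokes tighten, the others click. An over-centre spring (2 to 4 N at the tab) snaps it over past 0; it twitches at every click, to no less than 0.2.
- stud: The fixed threaded stud, carrying the hexagon nut with its toothed ratchet wheel, mostly hidden under the handle's head disc, 71 to 96 mm above the bench; origin as the holder's. The nut is turned only through the handle, and its turn cannot be read here.
- washer: The fixed seat with its brass spring washer under the nut; origin as the holder's. The nut bears on it through a small dog; that force measures the clamping: 0 while loose, about 13 N at a push of 10.5 N at the grip, 23 N at 13 N, 43 N at 18 N.
- red_jar_mid (a point): Centre of a loose clear jar with a red lid, 68 mm across, 80 mm high. Leave it alone.
- green_jar_mid (a point): Centre of a loose amber jar with a green lid, 72 mm across, 90 mm high. Leave it alone.
- tube_rack_mid (a point): Centre, 50 mm up, of a loose white rack of tubes with green and blue caps, 112 x 150 mm, 104 mm high. Leave it alone.

How it is judged:
By the outcome, as a careful person would: the job done as asked, in the order asked, and still so for the second after the job is handed in, with the robot touching nothing.
It also fails if it takes over 67 s, if anything falls off the work surface, if the arm or the gripper's body presses on something with over 40 N, if the wrist force passes 120 N, or if a joint passes its speed limit or range.

## Working session

There is one attempt and no reset: what is moved stays moved. The work goes in short steps, Python scripts to look and compute and a tool call to move; the robot and the scene stay as the last step left them, time stands still between calls to the robot, and variables do not carry over. Pictures are saved under pics/ and viewed, and the job is handed in when it is done.

Besides the shell and the picture viewer there is one more tool, called after ">>>" by a JSON object that holds its "api" and its "payload". carry_out: Moves the arm, as the interface text tells. Its arguments: {"type":"object","properties":{"motion":{"type":"array","items":{"type":"object","properties":{"linear":{"type":"array","items":{"type":"number"}},"spin":{"type":"number"}}}},"gripper":{"type":"number"}},"required":["motion"]}

```bash
ls; mkdir -p pics; python3 - <<'E'
from station import ctrl
import cv2,numpy as np
print(ctrl.sense())
for n in("scene","top"):
    c=ctrl.read_camera(n); cv2.imwrite(f"pics/{n}0.png",c["image"][:,:,::-1]); np.savez(f"pics/{n}0.npz",**c)
    print({k:v for k,v in c.items() if k not in("image","range_z")})
E
```

```text
pics
{'time': 0.0, 'joint_positions': array([-1.27650735,  0.61589969, -0.01263843,  1.42486745,  0.00814118,
        1.10343708, -0.04038814]), 'joint_velocities': array([ 0.00143111,  0.00052742, -0.00011913,  0.0010083 , -0.00130629,
        0.00063122, -0.00161391]), 'joint_efforts': array([ 1.06291830e-04, -4.58925354e+01,  2.09119320e-01, -1.65745139e+01,
       -6.11192104e-02,  2.03923130e-02,  2.40517320e-04]), 'tool_pos': array([0.20470685, 0.61612666, 0.23150421]), 'eef_rot': array([ 8.10926725e-01,  5.85146313e-01, -1.02009827e-03,  7.73759429e-04]), 'force': array([-0.30868927,  0.52265791, -0.08009513]), 'wrist_torque': array([ 0.0411016 , -0.00938193,  0.02533772]), 'grip_width': 0.9980328680536108}
{'fx': 441.2523809221523, 'fy': 441.2523809221523, 'cx': 321.42485495993463, 'cy': 237.26006742659948, 'k1': -0.05186467143659494, 'rvec': array([ 1.37173089,  2.34954117, -0.79782567]), 'tvec': array([ 0.20570342, -0.42102419,  1.22025297])}
{'fx': 557.9492425511035, 'fy': 557.9492425511035, 'cx': 318.69056471209893, 'cy': 250.4246078417104, 'k1': -0.114305853089161, 'rvec': array([ 2.1723508 , -2.16146271,  0.06456133]), 'tvec': array([0.1282819 , 0.65392869, 0.98053789])}
```

View pics/scene0.png

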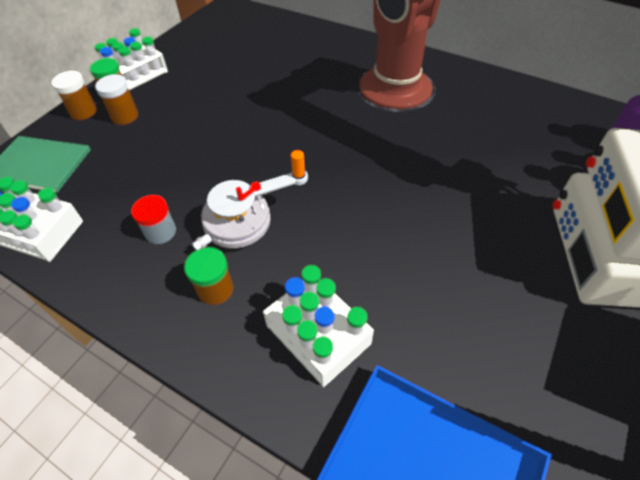

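View pics/top0.png

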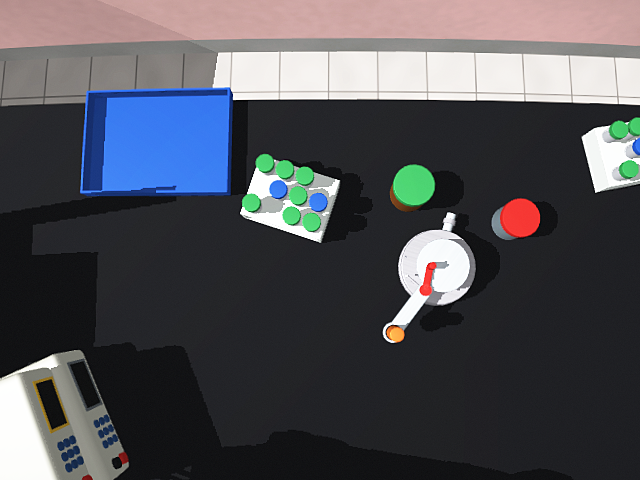

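```bash
cat > h.py <<'E'
import cv2,numpy as np
def K(c): return np.array([[c["fx"],0,c["cx"]],[0,c["fy"],c["cy"]],[0,0,1]],float)
def ray(c,uv):
    p=cv2.undistortPoints(np.array(uv,float).reshape(-1,1,2),K(c),np.array([c["k1"],0,0,0,0],float)).reshape(-1,2)
    R=cv2.Rodrigues(np.array(c["rvec"],float))[0]; t=np.array(c["tvec"],float)
    return -R.T@t,(R.T@np.c_[p,np.ones(len(p))].T).T
def plane(c,uv,z):
    o,d=ray(c,uv); return o+d*((z-o[2])/d[:,2])[:,None]
def proj(c,P):
    return cv2.projectPoints(np.array(P,float).reshape(-1,3),np.array(c["rvec"],float),np.array(c["tvec"],float),K(c),np.array([c["k1"],0,0,0,0],float))[0].reshape(-1,2)
def cloud(c):
    v,u=np.mgrid[0:480,0:640]; uv=np.c_[u.ravel(),v.ravel()]
    o,d=ray(c,uv); return (o+d*c["range_z"].ravel()[:,None]).reshape(480,640,3)
def blobs(m,mn=8):
    n,l,s,ce=cv2.connectedComponentsWithStats(m.astype(np.uint8))
    return [(s[i,4],ce[i].round(1),l==i) for i in range(1,n) if s[i,4]>=mn]
def look(name,tag):
    from station import ctrl
    c=ctrl.read_camera(name); np.savez(f"pics/{name}{tag}.npz",**c); cv2.imwrite(f"pics/{name}{tag}.png",c["image"][:,:,::-1]); return c
def circ(P):
    A=np.c_[2*P[:,:2],np.ones(len(P))]; s=np.linalg.lstsq(A,(P[:,:2]**2).sum(1),rcond=None)[0]
    return s[:2],np.sqrt(s[2]+s[0]**2+s[1]**2)
E
python3 - <<'E'
from h import *
for n in("top","scene"):
    c=dict(np.load(f"pics/{n}0.npz")); im=c["image"]; W=cloud(c)
    hsv=cv2.cvtColor(im,cv2.COLOR_RGB2HSV); H,S,V=[hsv[...,i].astype(int) for i in range(3)]
    print(n)
    for nm,m in (("red",((H<5)|(H>174))&(S>150)&(V>80)),("or",(H>=6)&(H<22)&(S>180)&(V>130)),("green",(H>50)&(H<75)&(S>150)&(V>60))):
        for a,ce,b in blobs(m,20):
            P=W[b]; P=P[c["range_z"][b]>0]
            if len(P)and abs(P[:,0]).max()<1.3: print(nm,a,ce,np.percentile(P,[5,50,95],axis=0).round(3).tolist())
    # holder plane points
    near=(np.hypot(W[...,0]-0.62,W[...,1]+.0)<1)&(c["range_z"]>0)
    for z0,z1 in((.100,.108),(.055,.066)):
        m=near&(W[...,2]>z0)&(W[...,2]<z1)&(S<60)&(V>110)
        for a,ce,b in blobs(m,60):
            cs,_=cv2.findContours(b.astype(np.uint8),0,1); q=plane(c,cs[0].reshape(-1,2),.104 if z0>.09 else .062)
            print(z0,a,ce,W[b].mean(0).round(3),q.min(0).round(3),q.max(0).round(3))
E
```

```text
top
red 1255 [519.8 217.5] [[0.681, -0.25, 0.067], [0.708, -0.22, 0.08], [0.737, -0.191, 0.083]]
red 271 [427.4 279.4] [[0.577, -0.057, 0.109], [0.598, -0.05, 0.112], [0.623, -0.041, 0.138]]
red 74 [123.2 457.4] [[0.271, 0.474, 0.036], [0.278, 0.479, 0.05], [0.285, 0.485, 0.055]]
red 41 [ 86.9 477.4] [[0.274, 0.491, 0.158], [0.278, 0.494, 0.167], [0.28, 0.5, 0.173]]
or 26 [391.1 193.9] [[0.746, -0.003, 0.008], [0.76, 0.0, 0.019], [0.767, 0.001, 0.052]]
or 153 [395.8 333. ] [[0.503, -0.004, 0.114], [0.514, 0.005, 0.159], [0.522, 0.017, 0.162]]
green 455 [624.8 128.1] [[0.851, -0.435, 0.095], [0.865, -0.406, 0.103], [0.882, -0.385, 0.106]]
green 270 [264.7 162.7] [[0.784, 0.21, 0.1], [0.797, 0.223, 0.104], [0.81, 0.236, 0.107]]
green 262 [284.8 169.1] [[0.773, 0.176, 0.1], [0.786, 0.188, 0.104], [0.799, 0.2, 0.107]]
green 261 [628.3 169. ] [[0.78, -0.424, 0.096], [0.792, -0.41, 0.103], [0.804, -0.398, 0.106]]
green 1397 [413.5 184.9] [[0.732, -0.062, 0.086], [0.762, -0.032, 0.09], [0.792, -0.004, 0.093]]
green 270 [304.7 175.5] [[0.762, 0.142, 0.1], [0.774, 0.154, 0.104], [0.788, 0.166
[... 3264 characters left out ...]
560 [242.1 194.3] [ 0.608 -0.062  0.103] [ 0.497 -0.122  0.104] [0.672 0.023 0.104]
0.1 400 [594.6 240.7] [0.393 0.546 0.104] [0.261 0.478 0.104] [0.471 0.628 0.104]
0.055 293 [135.5  59.6] [ 0.305 -0.666  0.059] [ 0.244 -0.742  0.062] [ 0.375 -0.619  0.062]
0.055 85 [397.3  78.9] [0.049 0.021 0.058] [ 0.006 -0.039  0.062] [0.072 0.066 0.062]
0.055 981 [ 38.4 220.6] [ 0.836 -0.417  0.058] [ 0.774 -0.484  0.062] [ 0.899 -0.367  0.062]
0.055 1442 [236.  221.9] [ 0.645 -0.059  0.06 ] [ 0.566 -0.142  0.062] [ 0.694 -0.009  0.062]
0.055 210 [610.4 291.4] [0.454 0.604 0.061] [0.434 0.564 0.062] [0.473 0.65  0.062]
0.055 2194 [321.9 332.3] [0.762 0.2   0.058] [0.693 0.098 0.062] [0.825 0.271 0.062]
```

```bash
python3 - <<'E'
import cv2
a=cv2.imread("pics/top0.png")[190:360,360:500]; cv2.imwrite("pics/t0z.png",cv2.resize(a,None,fx=3.5,fy=3.5,interpolation=2))
a=cv2.imread("pics/scene0.png")[130:270,180:330]; cv2.imwrite("pics/s0z.png",cv2.resize(a,None,fx=4,fy=4,interpolation=2))
E
```

```text
(no output)
```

View pics/t0z.png

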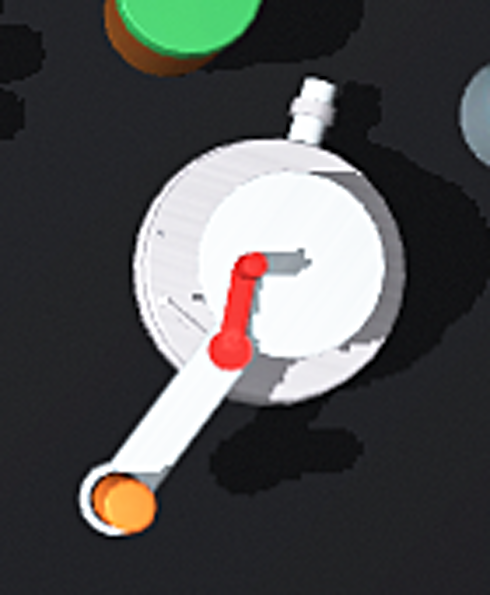

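View pics/s0z.png

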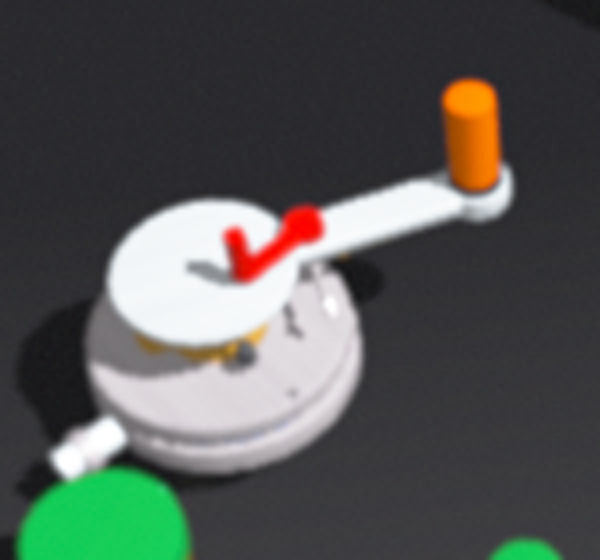

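```bash
python3 - <<'E'
from h import *
c=dict(np.load("pics/top0.npz")); im=c["image"]; W=cloud(c)
hsv=cv2.cvtColor(im,cv2.COLOR_RGB2HSV); H,S,V=[hsv[...,i].astype(int) for i in range(3)]
ok=c["range_z"]>0
near=ok&(np.hypot(W[...,0]-.624,W[...,1]+.077)<.2)
# disc: edge fit on right side
m=near&(abs(W[...,2]-.104)<.004)&(S<60)&(V>90)
cs,_=cv2.findContours(m.astype(np.uint8),0,1); q=plane(c,max(cs,key=len).reshape(-1,2),.104)
for cen in ((.624,-.077),)*1:
    cen=np.array(cen)
    for _ in range(6):
        d=np.hypot(*(q[:,:2]-cen).T); a=q[abs(d-.045)<.004]; cen,r=circ(a)
    print("disc",cen,r,len(a))
m=near&(W[...,2]>.03)&(W[...,2]<.066)
cs,_=cv2.findContours((m|(near&(W[...,2]>.09))).astype(np.uint8),0,1); q=plane(c,max(cs,key=len).reshape(-1,2),.062)
cc=cen.copy()
for _ in range(6):
    d=np.hypot(*(q[:,:2]-cc).T); a=q[abs(d-.068)<.005]; cc,r=circ(a)
print("plate",cc,r,len(a))
# top of grip/tab by height
for nm,lo,hi,zz in(("grip",.152,.17,.16),("tab",.131,.145,.138)):
    m=near&(W[...,2]>lo)&(W[...,2]<hi)
    for a,ce,b in blobs(m,5):
        print(nm,a,ce,plane(c,[ce],zz),W[b].mean(0))
m=near&(((H<5)|(H>174))&(S>150))
for a,ce,b in blobs(m,20):
    b=b&(W[...,2]<.118); vv,uu=np.nonzero(b); P=W[b]; print("lever flat", P[:,:2].min(0),P[:,:2].max(0))
    lo=P[:,0]<.592; print("pivot blob",P[lo].mean(0))
m=near&(W[...,2]<.06)&(W[...,2]>.01)&(np.hypot(W[...,0]-cen[0],W[...,1]-cen[1])>.072)
for a,ce,b in blobs(m,15): print("spout",a,W[b].mean(0), np.degrees(np.arctan2(*(W[b].mean(0)[:2]-cen)[::-1])))
g=np.array([.513,.006]);print(np.degrees(np.arctan2(*(g-cen)[::-1])))
# heights along the path
for nm in("top","scene"):
    c=dict(np.load(f"pics/{nm}0.npz"));W=cloud(c);o=c["range_z"]>0
    b=o&(W[...,0]>.1)&(W[...,0]<.9)&(W[...,1]>.1)&(W[...,1]<.75)
    P=W[b]; hi=P[P[:,2]>.1]; 
    hi=hi[(hi[:,0]>.1)]
    for y in np.arange(.1,.75,.05):
        s=hi[(hi[:,1]>=y)&(hi[:,1]<y+.05)]
        if len(s):print(nm,round(y,2),s[:,0].min().round(2),s[:,0].max().round(2),s[:,2].max().round(3))
E
```

```text
disc [ 0.62290237 -0.07787549] 0.04404010789856474 153
plate [0. 0.] 0.0 0
grip 173 [396.5 334.2] [[0.51192188 0.00643097 0.16      ]] [0.51196862 0.00634253 0.15965775]
tab 47 [432.7 265.3] [[ 0.62083072 -0.05481393  0.138     ]] [ 0.62091546 -0.0548955   0.1371844 ]
tab 12 [389.1 331.2] [[0.51522393 0.01572331 0.138     ]] [0.51530322 0.01580075 0.13849008]
lever flat [ 0.67524678 -0.26450399] [ 0.75009765 -0.18751316]
pivot blob [nan nan nan]
lever flat [ 0.57321705 -0.05892233] [ 0.62263495 -0.03796298]
pivot blob [ 0.58262253 -0.04700883  0.11168908]
spout 186 [ 0.74051867 -0.01648202  0.03452907] 27.56370377249588
spout 275 [ 0.69918485 -0.19766869  0.03309448] -57.51163851912295
spout 167 [ 0.70606477 -0.10152478  0.04505137] -15.874410006564363
142.64978404208185
top 0.1 0.68 0.79 0.109
top 0.15 0.68 0.8 0.109
top 0.2 0.71 0.81 0.109
top 0.25 0.71 0.74 0.108
top 0.45 0.26 0.31 0.175
top 0.5 0.26 0.42 0.24
top 0.55 0.29 0.47 0.24
top 0.6 0.29 0.46 0.239
top 0.65 0.42 0.43 0.12
scene 0.1 0.68 0.79 0.106
scene 0.15 0.69 0.8 0.107
scene 0.2 0.71 0.81 0.107
scene 0.25 0.72 0.74 0.105
scene 0.45 0.25 0.31 0.233
scene 0.5 0.23 0.42 0.238
scene 0.55 0.35 0.47 0.236
scene 0.6 0.42 0.46 0.157<stdin>:28: RuntimeWarning: Mean of empty slice.
  ret = um.true_divide(
```

>>> {"api": "carry_out", "payload": {"motion": [{"linear": [0, 0, -0.05]}, {"linear": [0, 0, -0.05]}, {"linear": [-0.03, 0.036, 0]}, {"linear": [-0.03, 0.036, 0]}, {"linear": [-0.03, 0.036, 0]}], "gripper": 145}}

```text
schema error: expected keys linear, spin
```

>>> {"api": "carry_out", "payload": {"motion": [{"linear": [-0.03, 0.036, 0]}, {"linear": [-0.03, 0.036, 0]}, {"linear": [-0.03, 0.036, 0]}, {"linear": [-0.03, 0.036, 0]}, {"linear": [-0.03, 0.036, 0]}]}}

```text
schema error: expected keys linear, spin
```

>>> {"api": "carry_out", "payload": {"motion": [{"linear": [-0.03, 0.036, 0]}, {"linear": [-0.03, 0.036, 0]}, {"linear": [-0.03, 0.036, 0]}, {"linear": [-0.03, 0.036, 0]}, {"linear": [-0.03, 0.036, 0]}]}}

```text
schema error: expected keys linear, spin
```

>>> {"api": "carry_out", "payload": {"motion": [{"linear": [0, 0, 0], "spin": 8.5}, {"linear": [0, 0, 0], "spin": 8.5}, {"linear": [0, 0, 0]}]}}

```text
schema error: expected keys linear, spin
```

>>> {"api": "carry_out", "payload": {"motion": [{"linear": [0, 0, -0.05], "spin": 0}, {"linear": [0, 0, -0.05], "spin": 0}, {"linear": [-0.03, 0.036, 0], "spin": 0}, {"linear": [-0.03, 0.036, 0], "spin": 0}, {"linear": [-0.03, 0.036, 0], "spin": 0}], "gripper": 145}}

```text
time: 0.6
tool_pos: [0.2796, 0.4958, 0.3325]
eef_rot: [0.811, 0.585, -0.0, 0.0]
force: [1.1, -0.0, 0.1]
grip_width: 0.618
```

>>> {"api": "carry_out", "payload": {"motion": [{"linear": [-0.03, 0.036, 0], "spin": 0}, {"linear": [-0.03, 0.036, 0], "spin": 0}, {"linear": [-0.03, 0.036, 0], "spin": 0}, {"linear": [-0.03, 0.036, 0], "spin": 0}, {"linear": [-0.03, 0.036, 0], "spin": 0}]}}

```text
time: 1.1
tool_pos: [0.403, 0.2963, 0.3324]
eef_rot: [0.811, 0.585, -0.0, -0.0]
force: [1.0, 0.5, 0.0]
grip_width: 0.434
```

>>> {"api": "carry_out", "payload": {"motion": [{"linear": [-0.03, 0.036, 0], "spin": 0}, {"linear": [-0.03, 0.036, 0], "spin": 0}, {"linear": [-0.03, 0.036, 0], "spin": 0}, {"linear": [-0.03, 0.036, 0], "spin": 0}, {"linear": [-0.03, 0.036, 0], "spin": 0}]}}

```text
time: 1.6
tool_pos: [0.5265, 0.0975, 0.3324]
eef_rot: [0.811, 0.585, -0.0, -0.0]
force: [0.6, -0.5, -0.1]
grip_width: 0.433
```

>>> {"api": "carry_out", "payload": {"motion": [{"linear": [-0.03, 0.036, 0], "spin": 0}, {"linear": [-0.03, 0.036, 0], "spin": 0}, {"linear": [0, 0, 0.03], "spin": 8.5}, {"linear": [0, 0, 0.03], "spin": 8.5}, {"linear": [0, 0, 0], "spin": 0}]}}

```text
time: 2.1
tool_pos: [0.5725, 0.0196, 0.2681]
eef_rot: [0.889, 0.459, -0.005, -0.002]
force: [-0.8, 0.0, 0.4]
grip_width: 0.431
```

```bash
cat >> h.py <<'E'
from scipy.spatial.transform import Rotation as Ro
def st():
    from station import ctrl
    s=ctrl.sense(); R=Ro.from_quat(s["eef_rot"]).as_matrix()
    print("t",round(s["time"],2),"pos",s["tool_pos"].round(4),"xang",np.degrees(np.arctan2(R[1,0],R[0,0])).round(2),"z",R[:,2].round(3),"F",s["force"].round(2),"gw",round(s["grip_width"],3),"q",s["joint_positions"].round(2))
    return s,R
def to(P):
    s,R=st(); print("tool shift",(R.T@(np.array(P)-s["tool_pos"])).round(4))
E
python3 -c "
from h import *
to([.621,-.055,.18])"
```

```text
t 2.1 pos [0.5725 0.0196 0.2681] xang 54.6 z [-0.011 -0.001 -1.   ] F [-0.79  0.01  0.41] gw 0.431 q [-0.24  0.47  0.26  1.6  -0.13  1.1   1.01]
tool shift [-0.0321  0.0834  0.0877]
```

>>> {"api": "carry_out", "payload": {"motion": [{"linear": [-0.016, 0.0415, 0.02], "spin": 0}, {"linear": [-0.016, 0.0415, 0.02], "spin": 0}, {"linear": [0, 0, 0.03], "spin": 0}, {"linear": [0, 0, 0], "spin": 0}, {"linear": [0, 0, 0], "spin": 0}]}}

```text
time: 2.6
tool_pos: [0.6249, -0.0531, 0.2036]
eef_rot: [0.888, 0.46, 0.0, -0.001]
force: [-0.1, 0.1, -0.1]
grip_width: 0.431
```

```bash
python3 -c "
from h import *
to([.621,-.055,.132])
c=look('top','1');c=look('scene','1')
a=cv2.imread('pics/scene1.png')[60:300,130:400]; cv2.imwrite('pics/s1z.png',cv2.resize(a,None,fx=2.5,fy=2.5,interpolation=2))
"
```

```text
t 2.6 pos [ 0.6249 -0.0531  0.2036] xang 54.83 z [ 0.     0.001 -1.   ] F [-0.09  0.07 -0.05] gw 0.431 q [-0.1   0.61  0.25  1.54 -0.17  1.01  1.16]
tool shift [-0.0039 -0.0021  0.0716]
```

View pics/s1z.png

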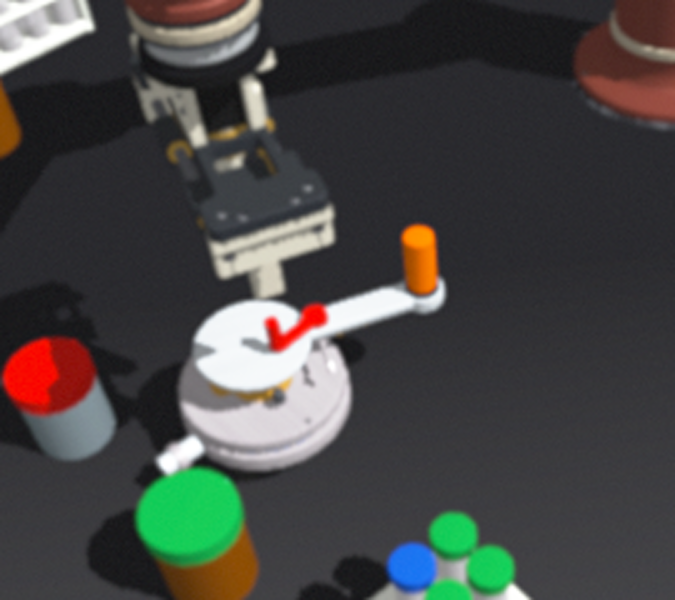

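The gripper hangs above the tab (zoomed ≈(270,325)); the path down is free. Lowering the jaws around the tab.

>>> {"api": "carry_out", "payload": {"motion": [{"linear": [-0.004, -0.002, 0.03], "spin": 0}, {"linear": [0, 0, 0.03], "spin": 0}, {"linear": [0, 0, 0.011], "spin": 0}, {"linear": [0, 0, 0], "spin": 0}, {"linear": [0, 0, 0], "spin": 0}]}}

```text
time: 3.2
tool_pos: [0.622, -0.0564, 0.1335]
eef_rot: [0.888, 0.459, 0.001, 0.001]
force: [0.2, -0.4, 0.3]
grip_width: 0.433
```

>>> {"api": "carry_out", "payload": {"motion": [{"linear": [-0.007, 0, 0], "spin": 0}, {"linear": [-0.005, 0, 0], "spin": 0}, {"linear": [-0.004, 0, 0], "spin": 0}, {"linear": [-0.004, 0, 0], "spin": 0}, {"linear": [0, 0, 0], "spin": 0}]}}

```text
time: 3.7
tool_pos: [0.6091, -0.0739, 0.1323]
eef_rot: [0.889, 0.458, 0.0, 0.0]
force: [0.5, 1.0, 0.8]
grip_width: 0.431
```

>>> {"api": "carry_out", "payload": {"motion": [{"linear": [-0.004, 0, 0], "spin": 0}, {"linear": [-0.004, 0, 0], "spin": 0}, {"linear": [-0.003, 0, 0], "spin": 0}, {"linear": [-0.003, 0, 0], "spin": 0}]}}

```text
time: 4.1
tool_pos: [0.5997, -0.0851, 0.1311]
eef_rot: [0.889, 0.459, -0.001, -0.001]
force: [0.3, 0.1, -0.1]
grip_width: 0.433
```

```bash
python3 -c "
from h import *
st()
c=look('scene','2')
a=cv2.imread('pics/scene2.png')[100:280,170:350]; cv2.imwrite('pics/s2z.png',cv2.resize(a,None,fx=3.3,fy=3.3,interpolation=2))
"
```

```text
t 4.1 pos [ 0.5997 -0.0851  0.1311] xang 54.59 z [-0.003 -0.    -1.   ] F [ 0.25  0.12 -0.06] gw 0.433 q [-0.03  0.67  0.23  1.68 -0.19  0.82  1.23]
```

View pics/s2z.png

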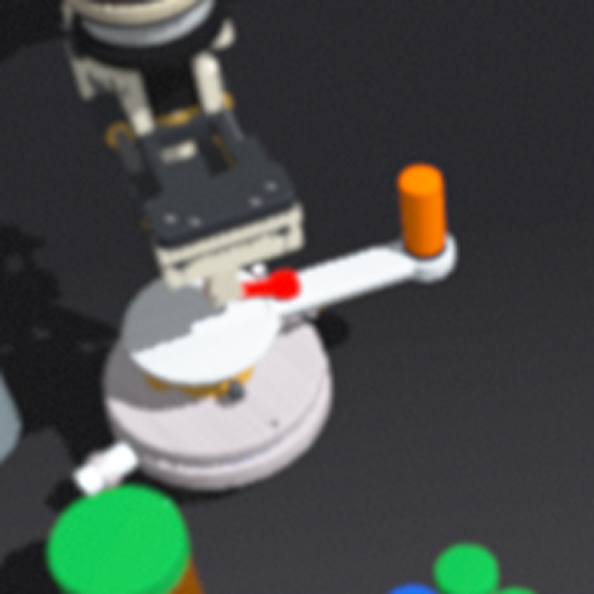

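>>> {"api": "carry_out", "payload": {"motion": [{"linear": [0, 0, -0.035], "spin": 0}, {"linear": [0, 0, -0.035], "spin": 0}, {"linear": [0.008, -0.042, 0], "spin": 0}, {"linear": [0.008, -0.042, 0], "spin": 0}, {"linear": [0.008, -0.041, 0], "spin": 0}]}}

```text
time: 4.65
tool_pos: [0.5114, 0.0082, 0.2017]
eef_rot: [0.889, 0.458, -0.0, -0.0]
force: [0.2, 0.9, 0.7]
grip_width: 0.429
```

>>> {"api": "carry_out", "payload": {"motion": [{"linear": [0, 0, 0], "spin": 0}, {"linear": [0, 0, 0], "spin": 0}]}}

```text
time: 4.85
tool_pos: [0.5126, 0.0079, 0.2019]
eef_rot: [0.888, 0.46, -0.0, 0.0]
force: [0.4, -2.1, -0.3]
grip_width: 0.43
```

```bash
cat >> h.py <<'E'
C=np.array([.6229,-.0779])
def meas(tag,box=(150,370,340,520)):
    c=look('top',tag); im=c["image"]; W=cloud(c)
    hsv=cv2.cvtColor(im,cv2.COLOR_RGB2HSV); H,S,V=[hsv[...,i].astype(int) for i in range(3)]
    near=(c["range_z"]>0)&(np.hypot(W[...,0]-C[0],W[...,1]-C[1])<.17)
    red=((H<5)|(H>174))&(S>150)
    for nm,m in(("grip",near&(W[...,2]>.152)&(W[...,2]<.168)&(H>5)&(H<22)&(S>150)),("tab",near&red&(W[...,2]>.13)&(W[...,2]<.145)),("leverflat",near&red&(W[...,2]<.12)&(W[...,2]>.1))):
        for a,ce,b in blobs(m,6):
            p=W[b].mean(0); d=p[:2]-C; print(nm,a,p.round(4),"r",np.hypot(*d).round(4),"ang",np.degrees(np.arctan2(d[1],d[0])).round(1))
    v0,v1,u0,u1=box
    cv2.imwrite(f"pics/t{tag}z.png",cv2.resize(im[v0:v1,u0:u1,::-1],None,fx=2.7,fy=2.7,interpolation=2))
E
python3 -c "
from h import *
to([.512,.0064,.135]); meas('3')"
```

```text
t 4.85 pos [0.5126 0.0079 0.2019] xang 54.72 z [-0. -0. -1.] F [ 0.45 -2.08 -0.28] gw 0.43 q [-0.23  0.45  0.26  1.86 -0.15  0.85  1.05]
tool shift [-0.0015  0.0004  0.0669]
tab 42 [ 0.6   -0.081  0.138] r 0.0231 ang -172.4
leverflat 201 [ 0.5873 -0.0563  0.1121] r 0.0417 ang 148.8
```

View pics/t3z.png

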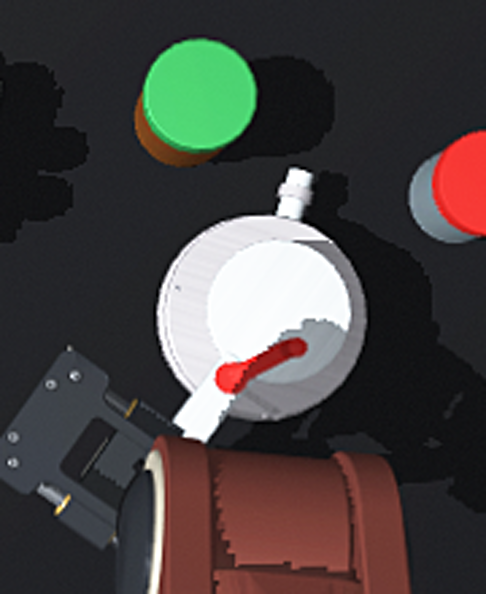

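The top view shows the lever now pointing right of the arm (tab at zoom (297,347)), i.e. flipped to +0.45 rad. Lowering over the grip.

>>> {"api": "carry_out", "payload": {"motion": [{"linear": [-0.001, 0, 0.033], "spin": 0}, {"linear": [0, 0, 0.033], "spin": 0}, {"linear": [0, 0, 0], "spin": 0}, {"linear": [0, 0, 0], "spin": 0}]}}

```text
time: 5.3
tool_pos: [0.5132, 0.0053, 0.1357]
eef_rot: [0.889, 0.458, -0.0, 0.0]
force: [-0.1, -0.5, -0.4]
grip_width: 0.43
```

```bash
python3 -c "
from h import *
to([.512,.0064,.135])
c=look('scene','4')
a=cv2.imread('pics/scene4.png')[80:280,170:370]; cv2.imwrite('pics/s4z.png',cv2.resize(a,None,fx=3,fy=3,interpolation=2))"
```

```text
t 5.3 pos [0.5132 0.0053 0.1357] xang 54.5 z [-0.    -0.001 -1.   ] F [-0.07 -0.5  -0.42] gw 0.43 q [-0.21  0.54  0.23  1.94 -0.18  0.69  1.08]
tool shift [ 0.0003 -0.0016  0.0007]
```

View pics/s4z.png

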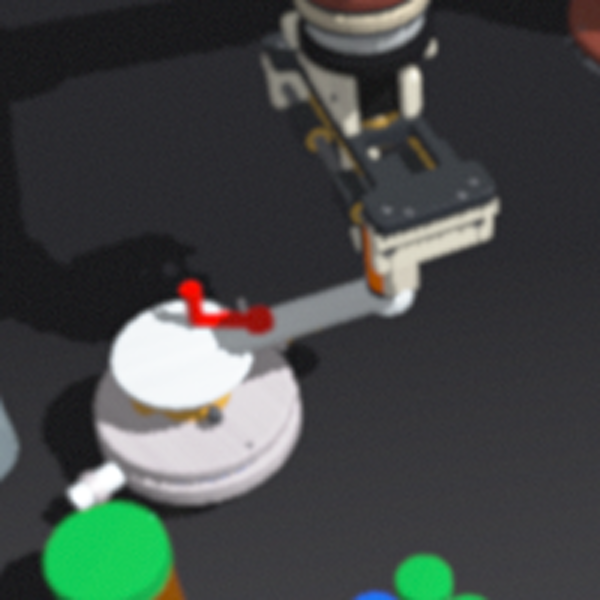

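>>> {"api": "carry_out", "payload": {"motion": [{"linear": [0, -0.001, 0], "spin": 0}, {"linear": [-0.006, 0, 0], "spin": -2}, {"linear": [-0.0097, 0.0003, 0], "spin": -4}, {"linear": [-0.0097, 0.0003, 0], "spin": -4}], "gripper": 170}}

```text
time: 5.75
tool_pos: [0.4998, -0.0129, 0.1371]
eef_rot: [0.844, 0.537, 0.002, 0.0]
force: [-0.3, 2.3, -1.0]
grip_width: 0.333
```

```bash
cat >> h.py <<'E'
def hs():
    s,R=st(); d=s["tool_pos"][:2]-C; a=np.arctan2(d[1],d[0]); 
    if a<0:a+=2*np.pi
    f=s["force"][:2]; rad=np.array([np.cos(a),np.sin(a)]); cw=np.array([np.sin(a),-np.cos(a)])
    print("tcp r %.4f ang %.2f  Fcw %.2f Frad %.2f  xang+90-ang %.2f  tauz-ish %s"%(np.hypot(*d),np.degrees(a),f@cw,f@rad,np.degrees(np.arctan2(R[1,0],R[0,0]))+90-np.degrees(a),s["wrist_torque"].round(2)))
E
python3 -c "
from h import *
hs()"
```

```text
t 5.75 pos [ 0.4998 -0.0129  0.1371] xang 64.9 z [ 0.004  0.002 -1.   ] F [-0.34  2.3  -1.04] gw 0.333 q [-0.13  0.52  0.17  1.97 -0.14  0.66  1.26]
tcp r 0.1392 ang 152.17  Fcw 1.87 Frad 1.38  xang+90-ang 2.73  tauz-ish [ 0.6  -0.09 -0.03]
```

>>> {"api": "carry_out", "payload": {"motion": [{"linear": [-0.0122, 0.0005, 0], "spin": -5}, {"linear": [-0.0122, 0.0005, 0], "spin": -5}, {"linear": [-0.0122, 0.0005, 0], "spin": -5}, {"linear": [-0.0122, 0.0005, 0], "spin": -5}]}}

```text
time: 6.15
tool_pos: [0.4851, -0.0598, 0.1369]
eef_rot: [0.738, 0.675, 0.001, -0.001]
force: [-2.8, 5.2, 2.4]
grip_width: 0.335
```

```bash
python3 -c "
from h import *
hs()"
```

```text
t 6.15 pos [ 0.4851 -0.0598  0.1369] xang 84.92 z [-0.     0.002 -1.   ] F [-2.79  5.15  2.39] gw 0.335 q [ 0.04  0.5   0.06  2.   -0.05  0.65  1.62]
tcp r 0.1390 ang 172.52  Fcw 4.74 Frad 3.44  xang+90-ang 2.40  tauz-ish [0.8  0.44 0.01]
```

>>> {"api": "carry_out", "payload": {"motion": [{"linear": [-0.0122, 0.0005, 0], "spin": -5}, {"linear": [-0.0122, 0.0005, 0], "spin": -5}, {"linear": [-0.0122, 0.0005, 0], "spin": -5}, {"linear": [-0.0073, 0.0002, 0], "spin": -3}]}}

```text
time: 6.55
tool_pos: [0.4873, -0.1054, 0.1367]
eef_rot: [0.624, 0.781, -0.0, -0.001]
force: [-2.2, 2.3, 1.7]
grip_width: 0.336
```

```bash
python3 -c "
from h import *
hs()"
```

```text
t 6.55 pos [ 0.4873 -0.1054  0.1367] xang 102.73 z [-0.001  0.    -1.   ] F [-2.2   2.29  1.7 ] gw 0.336 q [ 0.19  0.51 -0.03  1.97  0.03  0.66  1.94]
tcp r 0.1384 ang 191.47  Fcw 2.68 Frad 1.70  xang+90-ang 1.26  tauz-ish [0.54 0.51 0.01]
```

>>> {"api": "carry_out", "payload": {"motion": [{"linear": [-0.0073, 0, 0], "spin": -3}, {"linear": [-0.0073, 0, 0], "spin": -3}, {"linear": [-0.0073, 0, 0], "spin": -3}, {"linear": [-0.0049, 0, 0], "spin": -2}]}}

```text
time: 6.95
tool_pos: [0.4948, -0.1308, 0.1367]
eef_rot: [0.547, 0.837, -0.0, -0.001]
force: [-3.1, 1.6, 1.2]
grip_width: 0.333
```

```bash
python3 -c "
from h import *
hs()"
```

```text
t 6.95 pos [ 0.4948 -0.1308  0.1367] xang 113.7 z [-0.002  0.    -1.   ] F [-3.13  1.59  1.25] gw 0.333 q [ 0.28  0.53 -0.09  1.93  0.07  0.69  2.13]
tcp r 0.1386 ang 202.43  Fcw 2.67 Frad 2.29  xang+90-ang 1.26  tauz-ish [0.4  0.51 0.07]
```

>>> {"api": "carry_out", "payload": {"motion": [{"linear": [-0.0049, 0, 0], "spin": -2}, {"linear": [-0.0049, 0, 0], "spin": -2}, {"linear": [-0.0024, 0, 0], "spin": -1}]}}

```text
time: 7.25
tool_pos: [0.5004, -0.142, 0.1366]
eef_rot: [0.51, 0.86, -0.0, -0.0]
force: [-1.4, 0.4, 1.2]
grip_width: 0.338
```

```bash
python3 -c "
from h import *
hs()"
```

```text
t 7.25 pos [ 0.5004 -0.142   0.1366] xang 118.64 z [-0.001 -0.    -1.   ] F [-1.43  0.39  1.22] gw 0.338 q [ 0.31  0.54 -0.11  1.91  0.09  0.7   2.21]
tcp r 0.1383 ang 207.62  Fcw 1.01 Frad 1.09  xang+90-ang 1.02  tauz-ish [ 0.29  0.62 -0.02]
```

>>> {"api": "carry_out", "payload": {"motion": [{"linear": [-0.0024, 0, 0], "spin": -1}, {"linear": [-0.0024, 0, 0], "spin": -1}]}}

```text
time: 7.45
tool_pos: [0.5034, -0.1458, 0.1361]
eef_rot: [0.495, 0.869, -0.0, 0.0]
force: [-1.8, 1.0, 0.2]
grip_width: 0.334
```

```bash
python3 -c "
from h import *
hs()"
```

```text
t 7.45 pos [ 0.5034 -0.1458  0.1361] xang 120.69 z [ 0. -0. -1.] F [-1.8   0.96  0.18] gw 0.334 q [ 0.32  0.55 -0.13  1.9   0.1   0.7   2.25]
tcp r 0.1374 ang 209.62  Fcw 1.72 Frad 1.09  xang+90-ang 1.07  tauz-ish [0.31 0.43 0.02]
```

>>> {"api": "carry_out", "payload": {"motion": [{"linear": [-0.0024, -0.0007, 0], "spin": -1}, {"linear": [0, 0, 0], "spin": 0}]}}

```text
time: 7.65
tool_pos: [0.505, -0.1486, 0.136]
eef_rot: [0.488, 0.873, 0.0, 0.001]
force: [-0.6, 0.3, 0.6]
grip_width: 0.333
```

>>> {"api": "carry_out", "payload": {"motion": [{"linear": [-0.0024, 0, 0], "spin": -1}, {"linear": [0, 0, 0], "spin": 0}]}}

```text
time: 7.85
tool_pos: [0.5054, -0.1489, 0.1358]
eef_rot: [0.479, 0.878, 0.001, -0.001]
force: [-1.6, 4.1, 3.7]
grip_width: 0.334
```

```bash
python3 -c "
from h import *
hs()"
```

```text
t 7.85 pos [ 0.5054 -0.1489  0.1358] xang 122.71 z [-0.     0.002 -1.   ] F [-1.6   4.14  3.73] gw 0.334 q [ 0.34  0.55 -0.14  1.89  0.11  0.71  2.28]
tcp r 0.1373 ang 211.15  Fcw 4.37 Frad -0.77  xang+90-ang 1.56  tauz-ish [ 1.    0.47 -0.01]
```

>>> {"api": "carry_out", "payload": {"motion": [{"linear": [-0.0024, 0, 0], "spin": -1}, {"linear": [0, 0, 0], "spin": 0}]}}

```text
time: 8.05
tool_pos: [0.5056, -0.1488, 0.1357]
eef_rot: [0.471, 0.882, 0.001, -0.002]
force: [-4.0, 7.2, 5.5]
grip_width: 0.333
```

```bash
python3 -c "
from h import *
hs()"
```

```text
t 8.05 pos [ 0.5056 -0.1488  0.1357] xang 123.77 z [-0.003  0.005 -1.   ] F [-4.03  7.22  5.52] gw 0.333 q [ 0.34  0.55 -0.15  1.89  0.11  0.71  2.3 ]
tcp r 0.1370 ang 211.17  Fcw 8.26 Frad -0.29  xang+90-ang 2.60  tauz-ish [1.72 0.89 0.01]
```

>>> {"api": "carry_out", "payload": {"motion": [{"linear": [0.0122, -0.002, 0], "spin": 5}, {"linear": [0.0122, 0.0005, 0], "spin": 5}, {"linear": [0.0122, 0.0005, 0], "spin": 5}, {"linear": [0.0122, 0.0005, 0], "spin": 5}]}}

```text
time: 8.45
tool_pos: [0.4878, -0.114, 0.1359]
eef_rot: [0.621, 0.784, -0.0, 0.005]
force: [5.6, -7.3, -5.3]
grip_width: 0.334
```

```bash
python3 -c "
from h import *
hs()"
```

```text
t 8.45 pos [ 0.4878 -0.114   0.1359] xang 103.26 z [ 0.008 -0.007 -1.   ] F [ 5.63 -7.27 -5.3 ] gw 0.334 q [ 0.2   0.51 -0.03  1.97  0.03  0.65  1.95]
tcp r 0.1398 ang 194.97  Fcw -8.47 Frad -3.57  xang+90-ang -1.71  tauz-ish [-1.16 -0.87  0.08]
```

>>> {"api": "carry_out", "payload": {"motion": [{"linear": [0.0122, 0.0005, 0], "spin": 5}, {"linear": [0.0122, 0.0005, 0], "spin": 5}, {"linear": [0.0122, 0.0005, 0], "spin": 5}]}}

```text
time: 8.75
tool_pos: [0.4835, -0.0779, 0.1359]
eef_rot: [0.718, 0.696, -0.0, 0.005]
force: [2.8, -6.9, -4.1]
grip_width: 0.334
```

```bash
python3 -c "
from h import *
hs()"
```

```text
t 8.75 pos [ 0.4835 -0.0779  0.1359] xang 88.24 z [ 0.006 -0.007 -1.   ] F [ 2.76 -6.87 -4.07] gw 0.334 q [ 0.08  0.5   0.05  2.   -0.03  0.63  1.68]
tcp r 0.1394 ang 179.98  Fcw -6.87 Frad -2.76  xang+90-ang -1.74  tauz-ish [-1.42 -0.61  0.04]
```

>>> {"api": "carry_out", "payload": {"motion": [{"linear": [0.0122, 0.0005, 0], "spin": 5}, {"linear": [0.0122, 0.0005, 0], "spin": 5}, {"linear": [0.0122, 0.0005, 0], "spin": 5}]}}

```text
time: 9.05
tool_pos: [0.4885, -0.042, 0.1359]
eef_rot: [0.803, 0.596, -0.0, 0.004]
force: [1.9, -7.6, -3.2]
grip_width: 0.333
```

```bash
python3 -c "
from h import *
hs()"
```

```text
t 9.05 pos [ 0.4885 -0.042   0.1359] xang 73.24 z [ 0.005 -0.007 -1.   ] F [ 1.93 -7.63 -3.17] gw 0.333 q [-0.05  0.5   0.13  2.   -0.09  0.64  1.41]
tcp r 0.1391 ang 165.03  Fcw -6.87 Frad -3.84  xang+90-ang -1.79  tauz-ish [-1.58 -0.35  0.07]
```

>>> {"api": "carry_out", "payload": {"motion": [{"linear": [0.0122, 0.0005, 0], "spin": 5}, {"linear": [0.0122, 0.0005, 0], "spin": 5}, {"linear": [0.0122, 0.0005, 0], "spin": 5}]}}

```text
time: 9.35
tool_pos: [0.5025, -0.0088, 0.1359]
eef_rot: [0.874, 0.487, -0.001, 0.004]
force: [-0.0, -8.1, -0.1]
grip_width: 0.334
```

```bash
python3 -c "
from h import *
hs()"
```

```text
t 9.35 pos [ 0.5025 -0.0088  0.1359] xang 58.24 z [ 0.003 -0.008 -1.   ] F [-0.02 -8.06 -0.12] gw 0.334 q [-0.18  0.52  0.21  1.97 -0.16  0.66  1.15]
tcp r 0.1388 ang 150.17  Fcw -7.01 Frad -3.99  xang+90-ang -1.93  tauz-ish [-1.68 -0.01  0.06]
```

>>> {"api": "carry_out", "payload": {"motion": [{"linear": [0.0097, 0.0003, 0], "spin": 4}, {"linear": [0.0097, 0.0003, 0], "spin": 4}]}}

```text
time: 9.55
tool_pos: [0.5131, 0.0069, 0.1359]
eef_rot: [0.905, 0.425, -0.001, 0.004]
force: [-0.9, -7.9, 0.8]
grip_width: 0.332
```

```bash
python3 -c "
from h import *
hs()"
```

```text
t 9.55 pos [0.5131 0.0069 0.1359] xang 50.3 z [ 0.001 -0.008 -1.   ] F [-0.88 -7.91  0.77] gw 0.332 q [-0.23  0.54  0.25  1.94 -0.19  0.68  1.02]
tcp r 0.1388 ang 142.31  Fcw -6.79 Frad -4.14  xang+90-ang -2.01  tauz-ish [-1.71  0.26  0.08]
```

>>> {"api": "carry_out", "payload": {"motion": [{"linear": [0.0122, 0.0005, 0], "spin": 5}, {"linear": [0.0122, 0.0005, 0], "spin": 5}, {"linear": [0.0073, 0.0002, 0], "spin": 3}]}}

```text
time: 9.85
tool_pos: [0.5353, 0.0297, 0.1358]
eef_rot: [0.947, 0.32, -0.001, 0.003]
force: [-4.3, -7.4, 2.6]
grip_width: 0.333
```

```bash
python3 -c "
from h import *
hs()"
```

```text
t 9.85 pos [0.5353 0.0297 0.1358] xang 37.37 z [-0.    -0.007 -1.   ] F [-4.27 -7.37  2.56] gw 0.333 q [-0.31  0.58  0.32  1.87 -0.25  0.73  0.8 ]
tcp r 0.1388 ang 129.15  Fcw -7.97 Frad -3.01  xang+90-ang -1.78  tauz-ish [-1.51  0.72  0.03]
```

>>> {"api": "carry_out", "payload": {"motion": [{"linear": [0.0073, 0.0002, 0], "spin": 3}, {"linear": [0.0073, 0.0002, 0], "spin": 3}, {"linear": [0.0049, 0.0001, 0], "spin": 2}]}}

```text
time: 10.15
tool_pos: [0.5504, 0.0403, 0.1358]
eef_rot: [0.967, 0.254, -0.002, 0.003]
force: [-5.0, -6.4, 4.8]
grip_width: 0.334
```

```bash
python3 -c "
from h import *
hs(); meas('5')"
```

```text
t 10.15 pos [0.5504 0.0403 0.1358] xang 29.41 z [-0.003 -0.007 -1.   ] F [-4.99 -6.38  4.77] gw 0.334 q [-0.35  0.6   0.36  1.83 -0.29  0.76  0.68]
tcp r 0.1387 ang 121.52  Fcw -7.60 Frad -2.83  xang+90-ang -2.11  tauz-ish [-1.36  1.19  0.06]
tab 45 [ 0.6004 -0.0726  0.1371] r 0.0232 ang 166.7
leverflat 137 [ 0.5989 -0.0491  0.112 ] r 0.0374 ang 129.8
```

>>> {"api": "carry_out", "payload": {"motion": [{"linear": [-0.0122, -0.0005, 0], "spin": -5}, {"linear": [-0.0158, 0.0009, 0], "spin": -6.5}, {"linear": [-0.0158, 0.0009, 0], "spin": -6.5}, {"linear": [-0.0158, 0.0009, 0], "spin": -6.5}, {"linear": [-0.0158, 0.0009, 0], "spin": -6.5}]}}

```text
time: 10.7
tool_pos: [0.4997, -0.0067, 0.1359]
eef_rot: [0.862, 0.508, 0.002, 0.001]
force: [1.9, 2.0, -1.2]
grip_width: 0.336
```

```bash
python3 -c "
from h import *
hs()"
```

```text
t 10.7 pos [ 0.4997 -0.0067  0.1359] xang 61.0 z [ 0.004 -0.    -1.   ] F [ 1.88  1.95 -1.24] gw 0.336 q [-0.16  0.52  0.19  1.97 -0.16  0.66  1.19]
tcp r 0.1423 ang 149.97  Fcw 2.63 Frad -0.65  xang+90-ang 1.02  tauz-ish [ 0.34 -0.43 -0.02]
```

>>> {"api": "carry_out", "payload": {"motion": [{"linear": [-0.0158, 0.0009, 0], "spin": -6.5}, {"linear": [-0.0158, 0.0009, 0], "spin": -6.5}, {"linear": [-0.0158, 0.0009, 0], "spin": -6.5}, {"linear": [-0.0158, 0.0009, 0], "spin": -6.5}]}}

```text
time: 11.1
tool_pos: [0.4809, -0.067, 0.1359]
eef_rot: [0.725, 0.688, 0.001, 0.0]
force: [-0.8, 2.1, 0.8]
grip_width: 0.336
```

```bash
python3 -c "
from h import *
hs()"
```

```text
t 11.1 pos [ 0.4809 -0.067   0.1359] xang 86.98 z [ 0.002  0.    -1.   ] F [-0.76  2.07  0.83] gw 0.336 q [ 0.06  0.5   0.05  2.01 -0.04  0.64  1.66]
tcp r 0.1424 ang 175.63  Fcw 2.01 Frad 0.92  xang+90-ang 1.35  tauz-ish [ 0.64  0.07 -0.  ]
```

>>> {"api": "carry_out", "payload": {"motion": [{"linear": [-0.0158, 0.003, 0], "spin": -6.5}, {"linear": [-0.0158, 0.001, 0], "spin": -6.5}, {"linear": [-0.0158, 0.0009, 0], "spin": -6.5}, {"linear": [-0.0158, 0.0009, 0], "spin": -6.5}, {"linear": [-0.0122, 0.0005, 0], "spin": -5}]}}

```text
time: 11.6
tool_pos: [0.4972, -0.1413, 0.1353]
eef_rot: [0.516, 0.856, -0.001, -0.001]
force: [-2.8, 2.0, 2.0]
grip_width: 0.332
```

```bash
python3 -c "
from h import *
hs(); meas('6')"
```

```text
t 11.6 pos [ 0.4972 -0.1413  0.1353] xang 117.83 z [-0.003 -0.    -1.   ] F [-2.79  2.04  2.03] gw 0.332 q [ 0.31  0.54 -0.11  1.92  0.09  0.69  2.2 ]
tcp r 0.1408 ang 206.77  Fcw 3.08 Frad 1.57  xang+90-ang 1.05  tauz-ish [0.42 0.54 0.04]
grip 8 [ 0.5055 -0.1364  0.1593] r 0.1311 ang -153.5
tab 46 [ 0.6153 -0.0943  0.137 ] r 0.0181 ang -114.9
leverflat 216 [ 0.5875 -0.0981  0.112 ] r 0.0408 ang -150.3
```

>>> {"api": "carry_out", "payload": {"motion": [{"linear": [0.0122, 0.001, 0], "spin": 5}, {"linear": [0.0122, 0.0005, 0], "spin": 5}, {"linear": [0.0097, 0.0003, 0], "spin": 4}]}}

```text
time: 11.95
tool_pos: [0.4871, -0.1096, 0.1357]
eef_rot: [0.621, 0.784, -0.001, 0.002]
force: [0.9, -1.5, -1.9]
grip_width: 0.334
```

```bash
python3 -c "
from h import *
hs()"
```

```text
t 11.95 pos [ 0.4871 -0.1096  0.1357] xang 103.28 z [ 0.002 -0.003 -1.   ] F [ 0.89 -1.5  -1.94] gw 0.334 q [ 0.2   0.51 -0.03  1.97  0.03  0.66  1.95]
tcp r 0.1395 ang 193.15  Fcw -1.66 Frad -0.52  xang+90-ang 0.13  tauz-ish [-0.42  0.   -0.06]
```

>>> {"api": "carry_out", "payload": {"motion": [{"linear": [0.0073, 0.0002, 0], "spin": 3}, {"linear": [0.0073, 0.0002, 0], "spin": 3}]}}

```text
time: 12.15
tool_pos: [0.4852, -0.0977, 0.1357]
eef_rot: [0.661, 0.751, -0.001, 0.004]
force: [1.8, -8.3, -4.7]
grip_width: 0.337
```

```bash
python3 -c "
from h import *
hs()"
```

```text
t 12.15 pos [ 0.4852 -0.0977  0.1357] xang 97.3 z [ 0.004 -0.007 -1.   ] F [ 1.82 -8.32 -4.75] gw 0.337 q [0.15 0.51 0.   1.98 0.01 0.65 1.84]
tcp r 0.1391 ang 188.19  Fcw -8.50 Frad -0.61  xang+90-ang -0.89  tauz-ish [-1.59 -0.38 -0.01]
```

>>> {"api": "carry_out", "payload": {"motion": [{"linear": [0.0073, 0.0002, 0], "spin": 3}, {"linear": [0.0073, 0.0002, 0], "spin": 3}]}}

```text
time: 12.35
tool_pos: [0.4843, -0.0845, 0.1356]
eef_rot: [0.7, 0.715, -0.001, 0.004]
force: [1.4, -9.6, -4.3]
grip_width: 0.337
```

```bash
python3 -c "
from h import *
hs()"
```

```text
t 12.35 pos [ 0.4843 -0.0845  0.1356] xang 91.21 z [ 0.004 -0.008 -1.   ] F [ 1.39 -9.63 -4.34] gw 0.337 q [ 0.1   0.5   0.04  1.99 -0.02  0.64  1.73]
tcp r 0.1388 ang 182.72  Fcw -9.68 Frad -0.93  xang+90-ang -1.51  tauz-ish [-1.78 -0.33  0.03]
```

>>> {"api": "carry_out", "payload": {"motion": [{"linear": [0.0073, 0.0002, 0], "spin": 3}, {"linear": [0.0049, 0.0001, 0], "spin": 2}]}}

```text
time: 12.55
tool_pos: [0.4843, -0.0726, 0.1356]
eef_rot: [0.73, 0.684, -0.001, 0.004]
force: [0.5, -10.0, -5.1]
grip_width: 0.335
```

```bash
python3 -c "
from h import *
hs()"
```

```text
t 12.55 pos [ 0.4843 -0.0726  0.1356] xang 86.24 z [ 0.004 -0.008 -1.   ] F [  0.55 -10.01  -5.15] gw 0.335 q [ 0.06  0.5   0.06  2.   -0.04  0.64  1.65]
tcp r 0.1387 ang 177.82  Fcw -9.98 Frad -0.93  xang+90-ang -1.59  tauz-ish [-2.   -0.21  0.01]
```

>>> {"api": "carry_out", "payload": {"motion": [{"linear": [0.0049, 0.0001, 0], "spin": 2}, {"linear": [0.0049, 0.0001, 0], "spin": 2}]}}

```text
time: 12.75
tool_pos: [0.4851, -0.0639, 0.1356]
eef_rot: [0.754, 0.657, -0.002, 0.005]
force: [0.6, -11.4, -4.1]
grip_width: 0.337
```

```bash
python3 -c "
from h import *
hs()"
```

```text
t 12.75 pos [ 0.4851 -0.0639  0.1356] xang 82.19 z [ 0.004 -0.009 -1.   ] F [  0.63 -11.36  -4.08] gw 0.337 q [ 0.02  0.5   0.08  2.   -0.05  0.64  1.57]
tcp r 0.1385 ang 174.20  Fcw -11.24 Frad -1.77  xang+90-ang -2.00  tauz-ish [-2.19 -0.16  0.02]
```

>>> {"api": "carry_out", "payload": {"motion": [{"linear": [0.0037, 0, 0], "spin": 1.5}, {"linear": [0.0037, 0, 0], "spin": 1.5}]}}

```text
time: 12.95
tool_pos: [0.4861, -0.057, 0.1356]
eef_rot: [0.77, 0.637, -0.002, 0.005]
force: [1.2, -11.8, -3.4]
grip_width: 0.332
```

```bash
python3 -c "
from h import *
hs()"
```

```text
t 12.95 pos [ 0.4861 -0.057   0.1356] xang 79.2 z [ 0.003 -0.01  -1.   ] F [  1.16 -11.82  -3.45] gw 0.332 q [-0.    0.5   0.1   2.   -0.07  0.64  1.52]
tcp r 0.1384 ang 171.32  Fcw -11.51 Frad -2.93  xang+90-ang -2.12  tauz-ish [-2.4  -0.12  0.05]
```

>>> {"api": "carry_out", "payload": {"motion": [{"linear": [0.0024, 0, 0], "spin": 1}]}}

```text
time: 13.05
tool_pos: [0.4865, -0.0547, 0.1356]
eef_rot: [0.776, 0.631, -0.002, 0.005]
force: [1.7, -12.1, -4.2]
grip_width: 0.334
```

```bash
python3 -c "
from h import *
hs()"
```

```text
t 13.05 pos [ 0.4865 -0.0547  0.1356] xang 78.22 z [ 0.003 -0.01  -1.   ] F [  1.67 -12.09  -4.17] gw 0.334 q [-0.01  0.5   0.11  2.   -0.07  0.64  1.5 ]
tcp r 0.1384 ang 170.34  Fcw -11.63 Frad -3.68  xang+90-ang -2.12  tauz-ish [-2.39 -0.1   0.06]
```

>>> {"api": "carry_out", "payload": {"motion": [{"linear": [0.0024, 0, 0], "spin": 1}, {"linear": [0.0024, 0, 0], "spin": 1}]}}

```text
time: 13.25
tool_pos: [0.4873, -0.0505, 0.1356]
eef_rot: [0.787, 0.617, -0.002, 0.005]
force: [-0.6, -12.6, -3.6]
grip_width: 0.338
```

```bash
python3 -c "
from h import *
hs()"
```

```text
t 13.25 pos [ 0.4873 -0.0505  0.1356] xang 76.2 z [ 0.003 -0.01  -1.   ] F [ -0.63 -12.56  -3.64] gw 0.338 q [-0.03  0.5   0.12  2.   -0.08  0.64  1.47]
tcp r 0.1383 ang 168.59  Fcw -12.43 Frad -1.86  xang+90-ang -2.39  tauz-ish [-2.54 -0.11  0.06]
```

>>> {"api": "carry_out", "payload": {"motion": [{"linear": [0.0024, 0, 0], "spin": 1}, {"linear": [0.0024, 0, 0], "spin": 1}]}}

```text
time: 13.45
tool_pos: [0.4884, -0.0462, 0.1356]
eef_rot: [0.798, 0.603, -0.002, 0.005]
force: [0.1, -12.6, -3.0]
grip_width: 0.337
```

```bash
python3 -c "
from h import *
hs()"
```

```text
t 13.45 pos [ 0.4884 -0.0462  0.1356] xang 74.18 z [ 0.003 -0.011 -1.   ] F [  0.12 -12.65  -3.05] gw 0.337 q [-0.05  0.51  0.13  2.   -0.09  0.64  1.43]
tcp r 0.1382 ang 166.75  Fcw -12.28 Frad -3.02  xang+90-ang -2.57  tauz-ish [-2.57 -0.04  0.05]
```

>>> {"api": "carry_out", "payload": {"motion": [{"linear": [0.0024, 0, 0], "spin": 1}]}}

```text
time: 13.55
tool_pos: [0.4889, -0.044, 0.1355]
eef_rot: [0.803, 0.596, -0.002, 0.005]
force: [-0.5, -13.3, -3.4]
grip_width: 0.337
```

```bash
python3 -c "
from h import *
hs()"
```

```text
t 13.55 pos [ 0.4889 -0.044   0.1355] xang 73.18 z [ 0.003 -0.011 -1.   ] F [ -0.49 -13.26  -3.39] gw 0.337 q [-0.05  0.51  0.13  2.   -0.09  0.64  1.41]
tcp r 0.1382 ang 165.81  Fcw -12.98 Frad -2.78  xang+90-ang -2.64  tauz-ish [-2.7  -0.01  0.06]
```

>>> {"api": "carry_out", "payload": {"motion": [{"linear": [0.0024, 0, 0], "spin": 1}]}}

```text
time: 13.65
tool_pos: [0.4895, -0.0419, 0.1356]
eef_rot: [0.808, 0.589, -0.002, 0.005]
force: [0.0, -13.5, -3.1]
grip_width: 0.335
```

```bash
python3 -c "
from h import *
hs()"
```

```text
t 13.65 pos [ 0.4895 -0.0419  0.1356] xang 72.17 z [ 0.003 -0.011 -1.   ] F [ 1.000e-02 -1.346e+01 -3.070e+00] gw 0.335 q [-0.06  0.51  0.14  1.99 -0.1   0.64  1.4 ]
tcp r 0.1381 ang 164.89  Fcw -12.99 Frad -3.52  xang+90-ang -2.72  tauz-ish [-2.71 -0.02  0.03]
```

>>> {"api": "carry_out", "payload": {"motion": [{"linear": [-0.004, 0, 0], "spin": 0}, {"linear": [-0.004, 0, 0], "spin": 0}, {"linear": [-0.003, 0, 0], "spin": 0}, {"linear": [0, 0, 0], "spin": 0}]}}

```text
time: 14.05
tool_pos: [0.4871, -0.0472, 0.1361]
eef_rot: [0.807, 0.591, 0.0, 0.003]
force: [1.9, -7.2, -1.2]
grip_width: 0.335
```

```bash
python3 -c "
from h import *
hs()"
```

```text
t 14.05 pos [ 0.4871 -0.0472  0.1361] xang 72.46 z [ 0.004 -0.004 -1.   ] F [ 1.91 -7.16 -1.22] gw 0.335 q [-0.04  0.5   0.13  2.   -0.1   0.64  1.42]
tcp r 0.1392 ang 167.26  Fcw -6.57 Frad -3.44  xang+90-ang -4.80  tauz-ish [-1.42 -0.32  0.06]
```

>>> {"api": "carry_out", "payload": {"motion": [{"linear": [-0.003, 0, 0], "spin": 0}, {"linear": [0, 0, 0], "spin": 0}]}}

```text
time: 14.25
tool_pos: [0.4855, -0.048, 0.1359]
eef_rot: [0.806, 0.592, 0.0, 0.001]
force: [0.5, -6.1, -0.2]
grip_width: 0.337
```

>>> {"api": "carry_out", "payload": {"motion": [{"linear": [-0.003, 0, 0], "spin": 0}, {"linear": [0, 0, 0], "spin": 0}]}}

```text
time: 14.45
tool_pos: [0.4834, -0.0492, 0.1356]
eef_rot: [0.806, 0.592, -0.0, -0.0]
force: [-0.3, -1.1, 0.8]
grip_width: 0.333
```

```bash
python3 -c "
from h import *
hs()"
```

```text
t 14.45 pos [ 0.4834 -0.0492  0.1356] xang 72.64 z [-0.001  0.001 -1.   ] F [-0.29 -1.1   0.82] gw 0.333 q [-0.03  0.5   0.13  2.   -0.1   0.64  1.43]
tcp r 0.1424 ang 168.36  Fcw -1.14 Frad 0.06  xang+90-ang -5.72  tauz-ish [-0.39  0.03 -0.04]
```

>>> {"api": "carry_out", "payload": {"motion": [{"linear": [0.003, 0.002, 0], "spin": 0}, {"linear": [0.003, 0.001, 0], "spin": 0}, {"linear": [0, 0, 0], "spin": 0}]}}

```text
time: 14.75
tool_pos: [0.4846, -0.0462, 0.1351]
eef_rot: [0.806, 0.592, -0.004, -0.002]
force: [-5.8, -5.8, 4.6]
grip_width: 0.33
```

```bash
python3 -c "
from h import *
hs()"
```

```text
t 14.75 pos [ 0.4846 -0.0462  0.1351] xang 72.53 z [-0.009 -0.001 -1.   ] F [-5.84 -5.8   4.56] gw 0.33 q [-0.04  0.51  0.13  2.   -0.1   0.65  1.42]
tcp r 0.1419 ang 167.08  Fcw -6.96 Frad 4.40  xang+90-ang -4.55  tauz-ish [-1.09  1.16 -0.04]
```

>>> {"api": "carry_out", "payload": {"motion": [{"linear": [0.002, 0, 0], "spin": 0}, {"linear": [0.002, 0, 0], "spin": 0}]}}

```text
time: 14.95
tool_pos: [0.4848, -0.0441, 0.135]
eef_rot: [0.807, 0.591, -0.005, -0.002]
force: [-7.1, -8.3, 4.6]
grip_width: 0.334
```

```bash
python3 -c "
from h import *
hs()"
```

```text
t 14.95 pos [ 0.4848 -0.0441  0.135 ] xang 72.45 z [-0.01  -0.003 -1.   ] F [-7.1  -8.31  4.57] gw 0.334 q [-0.05  0.51  0.13  2.   -0.1   0.65  1.41]
tcp r 0.1422 ang 166.24  Fcw -9.76 Frad 4.92  xang+90-ang -3.80  tauz-ish [-1.91  1.49 -0.08]
```

>>> {"api": "carry_out", "payload": {"motion": [{"linear": [0.002, 0, 0], "spin": 0}, {"linear": [0.002, 0, 0], "spin": 0}]}}

```text
time: 15.15
tool_pos: [0.4851, -0.0416, 0.135]
eef_rot: [0.807, 0.59, -0.006, -0.002]
force: [-8.4, -10.9, 6.1]
grip_width: 0.335
```

```bash
python3 -c "
from h import *
hs()"
```

```text
t 15.15 pos [ 0.4851 -0.0416  0.135 ] xang 72.38 z [-0.012 -0.005 -1.   ] F [ -8.42 -10.94   6.07] gw 0.335 q [-0.06  0.51  0.13  1.99 -0.1   0.66  1.4 ]
tcp r 0.1424 ang 165.25  Fcw -12.73 Frad 5.36  xang+90-ang -2.87  tauz-ish [-2.32  1.81 -0.13]
```

>>> {"api": "carry_out", "payload": {"motion": [{"linear": [0.002, -0.001, 0], "spin": 0.5}, {"linear": [0.001, 0, 0], "spin": 0.5}]}}

```text
time: 15.35
tool_pos: [0.4858, -0.0396, 0.135]
eef_rot: [0.812, 0.583, -0.006, -0.0]
force: [-6.9, -13.0, 3.9]
grip_width: 0.337
```

```bash
python3 -c "
from h import *
hs()"
```

```text
t 15.35 pos [ 0.4858 -0.0396  0.135 ] xang 71.32 z [-0.01  -0.006 -1.   ] F [ -6.92 -13.01   3.91] gw 0.337 q [-0.07  0.51  0.14  1.99 -0.1   0.65  1.38]
tcp r 0.1424 ang 164.38  Fcw -14.39 Frad 3.16  xang+90-ang -3.05  tauz-ish [-2.59  1.49 -0.02]
```

>>> {"api": "carry_out", "payload": {"motion": [{"linear": [-0.004, 0, 0], "spin": 0}, {"linear": [-0.004, 0, 0], "spin": 0}, {"linear": [-0.004, 0, 0], "spin": 0}, {"linear": [-0.003, 0, 0], "spin": 0}, {"linear": [0, 0, 0], "spin": 0}]}}

```text
time: 15.85
tool_pos: [0.485, -0.0481, 0.1353]
eef_rot: [0.811, 0.585, -0.001, -0.001]
force: [-3.4, -2.0, 0.4]
grip_width: 0.334
```

```bash
python3 -c "
from h import *
hs()"
```

```text
t 15.85 pos [ 0.485  -0.0481  0.1353] xang 71.62 z [-0.003  0.    -1.   ] F [-3.39 -1.97  0.43] gw 0.334 q [-0.04  0.5   0.13  2.   -0.11  0.65  1.41]
tcp r 0.1411 ang 167.82  Fcw -2.64 Frad 2.90  xang+90-ang -6.19  tauz-ish [-0.54  0.59 -0.03]
```

Now open the jaws to 40 mm, then lift clear.

>>> {"api": "carry_out", "payload": {"motion": [{"linear": [-0.003, 0, 0], "spin": 0}, {"linear": [0, 0, 0], "spin": 0}, {"linear": [0, 0, 0], "spin": 0}], "gripper": 110}}

```text
time: 16.15
tool_pos: [0.4861, -0.0502, 0.1359]
eef_rot: [0.811, 0.586, 0.001, 0.0]
force: [-0.5, -0.3, 0.3]
grip_width: 0.539
```

>>> {"api": "carry_out", "payload": {"motion": [{"linear": [0, 0, -0.03], "spin": 0}, {"linear": [0, 0, -0.04], "spin": 0}, {"linear": [0, 0, -0.04], "spin": 0}, {"linear": [0, -0.01, -0.03], "spin": 0}, {"linear": [0, 0, 0], "spin": 0}]}}

```text
time: 16.65
tool_pos: [0.4779, -0.0474, 0.28]
eef_rot: [0.811, 0.586, 0.004, 0.003]
force: [-0.3, -0.4, -0.5]
grip_width: 0.567
```

```bash
python3 -c "
from h import *
hs(); meas('9')
c=look('scene','9')
a=cv2.imread('pics/scene9.png')[80:300,100:400]; cv2.imwrite('pics/s9z.png',cv2.resize(a,None,fx=2.5,fy=2.5,interpolation=2))"
```

```text
t 16.65 pos [ 0.4779 -0.0474  0.28  ] xang 71.7 z [ 0.01  0.   -1.  ] F [-0.29 -0.41 -0.51] gw 0.567 q [-0.07  0.3   0.17  1.84 -0.06  1.    1.37]
tcp r 0.1482 ang 168.11  Fcw -0.46 Frad 0.20  xang+90-ang -6.41  tauz-ish [-0.02 -0.04  0.02]
tab 47 [ 0.6041 -0.0913  0.1374] r 0.0231 ang -144.6
leverflat 211 [ 0.5818 -0.0754  0.112 ] r 0.0412 ang 176.5
```

View pics/s9z.png

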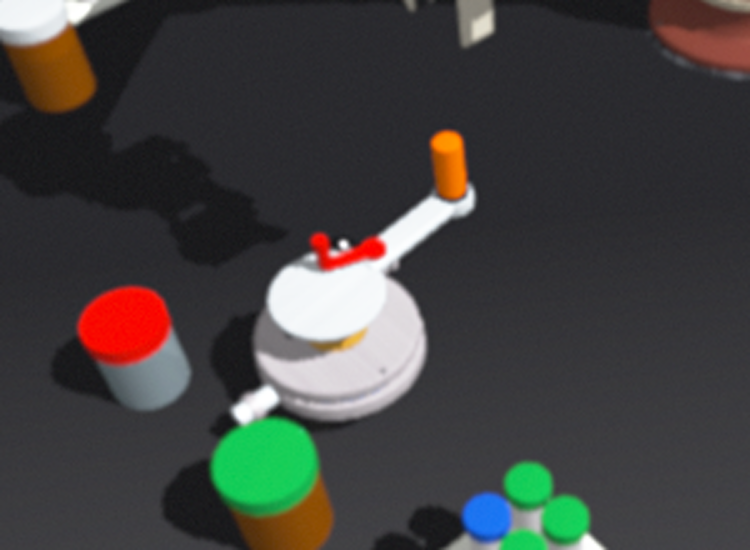

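View pics/t9z.png

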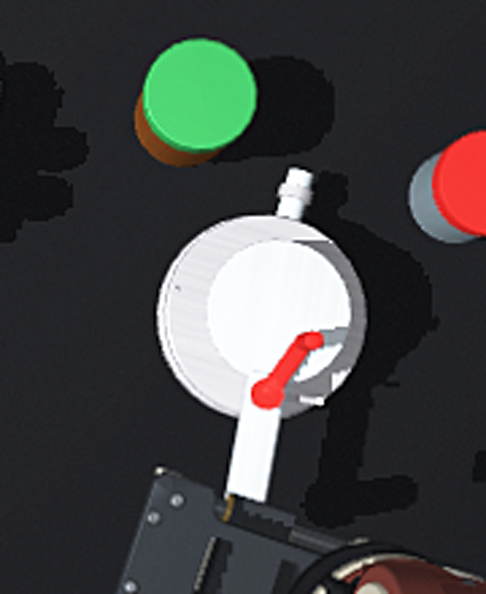

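The gripper is clear of the handle. The lever tab at zoom (313,341) sits clockwise of the arm, on the tightening side, and the jars have not moved. Handing in.

>>> {"api": "carry_out", "payload": {"motion": [{"linear": [0, 0, 0], "spin": 0}, {"linear": [0, 0, 0], "spin": 0}]}}

```text
time: 16.95
tool_pos: [0.4751, -0.0478, 0.2742]
eef_rot: [0.811, 0.585, -0.001, -0.001]
force: [0.6, -0.2, -0.3]
grip_width: 0.568
```

```bash
python3 -c "
from h import *
st()
from station import ctrl
print(ctrl.job_done())"
```

```text
t 16.95 pos [ 0.4751 -0.0478  0.2742] xang 71.63 z [-0.003  0.    -1.   ] F [ 0.56 -0.18 -0.34] gw 0.568 q [-0.07  0.31  0.17  1.84 -0.06  1.    1.37]
the job is handed in; nothing more can be done
None
```

I flipped the red lever to the tightening side first. Then I swung the handle back to its rear stop and made two clockwise strokes with a click-back between them. The job was handed in at about 17 s of the 67 s allowed; no verdict was given.

- **Nut firmness:** Push was about 7 N while the nut was loose, then rose to 13.0 N in slow motion. After unloading I pushed once more. The push rose steeply over less than 2° to about 14.4 N, so the nut had held. That was the highest push I read, against the 18 N limit. These are readings at the ends of moves, with noise of about 0.5 N or more.
- **Handle after release:** It eased back about 3° when I let go. I put this down to give in the ratchet and gripper fingers, because the second push stiffened straight away. The nut's own turn can't be read here, so I couldn't confirm it directly.
- **Last checks:** In the final pictures the lever sits on the tightening side, with its tab about 45° clockwise past the arm line as seen from the stud, as it was right after the flip. The gripper is clear above the grip with roughly zero force. The jars look unmoved by eye. I did not re-measure the jars or the tube rack, and only the rack's edge showed in the final view.

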